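# Hang the pan rail at its balance point

## Robot

A 7-joint arm with a two-finger parallel gripper is mounted at the origin on a cart in front of the work surface, level with it; the furniture and walls round the work are solid. World frame = base frame: x ahead of the robot, y to its left, z up, the work surface at z = 0. Lengths are in mm, angles in degrees, forces in N, time in s.
With the tool pointing down it reaches from about 400 to 875 mm from the base axis. Payload 19.3 kg.
Tool frame: the origin (TCP) lies between the finger pads; the fingertips stand 25 mm ahead of it and the grasp point (between the pads) lies 6 mm ahead of it; z points along the fingers, y is the line along which they close (so a half turn about z gives the same grasp; the last joint's range is limited). The gripper opens to 85 mm and grips with 20 to 120 N. Pads are 22 mm wide; open, the fingers measure 114 mm over their backs; the gripper's body (76 mm by 85 mm) begins 54 mm behind the grasp point. The pads swing forward as they close: fully open they stand 13 mm farther back than shut.
Start: joints at [64.045, 29.874, -2.08, 91.645, 1.215, 58.505, -6.463], TCP at [233.422, -579.767, 256.291] pointing down, gripper open.
Joint ranges: [-166.77, 166.77], [-17.47, 122.26], [-85.68, 81.53], [9.62, 139.38], [-72.42, 252.41], [9.2, 110.78], [-144.41, 144.41]. Speed limits (degrees/s): [108.29, 108.29, 136.94, 136.94, 172.46, 172.46, 172.46].

## Interface

Orientations are given as [roll, pitch, yaw] about the fixed x, y, z axes, in that order (R = Rz(yaw) Ry(pitch) Rx(roll)).
In Python, from rig import r, capture, ticket gives the robot as it stands. The module is installed in compiled form; this text tells all that it offers.
- The arm moves only by the tool step_arm, never from a script. Its argument "series" is a list of rows, each an object of numbers: "dx", "dy", "dz": the shift along the tool's x, y, z in m; "twist": the turn about the tool's z in degrees. A call has 1 to 20 rows; each row shifts and turns the commanded pose from where the row before left it, along the tool's axes as they then stand; what a row does not reach is not made up. A row lasts 1/12 s, in which the tool goes at most 41.7 mm and 7.16 degrees, less where a joint would pass 70% of its speed; a pose out of reach is approached as far as the arm can. A call with a gripper value outside its range is refused whole. "gripper" is the gripper's target within -1 to 1 (shut at 1, half-way at 0, fully open at -1), set as the call begins (left out, the last holds). The fingers move at their own pace and stop on an object; "force" is the grip in N (left out, the last holds). Time passes only in rows, so rows that do not move let the fingers close. It gives the time, the measured TCP pose, the force, the opening and the grip force at its end, in the units of the state.
- r.get_obs(): the state, without advancing time (a new reading comes with each control period).
- capture(name): name is "scene" or "top"; returns a dict with "color" (420x560x3 uint8, red, green, blue), "z_map" (420x560 float32, mm along the optical axis (not along the pixel's ray), 0 where there is no reading), "fx", "fy", "cx", "cy" (pixels), "pose" (4x4, takes a point from camera to world coordinates). Camera axes: x right, y down, z forward; pixel columns grow to the right and rows downward; lengths in mm; the calibration is good to about 2 mm. A picture is of the moment at which its call begins.
- ticket.job_done(): hands the job in; it is judged then, once.
The state is a dict: "time_s": time; "joints": joint angles; "joint_velocities": joint speeds; "effort": joint torques, N m; "eef_pos": TCP position; "tool_rot": TCP orientation; "wrist_force": force on the tool from outside, world axes, zero at the start; "ft_torque": the same for the moment, N m; "finger_gap": finger opening in mm; "gripper_force": force on a finger pad.
Only numpy, scipy, OpenCV 4.12 (cv2) and the standard library are available. Lean on these libraries where they do the work, as an engineer would, in place of code of your own. Each camera call takes 0.05 s, during which the arm holds its last target. There are 200 camera calls.

## Task

The loaded wooden pan rail has to hang level from one hanger clip, so find its balance point: slide it lengthwise over the stand's steel fulcrum with gentle pushes on its end (do not grip or lift it) until its heavy end tips up off the rest and it stays level on the fulcrum by itself. Then mark that point by setting the hanger clip upright astride the rail, squarely above the middle of the fulcrum and fully down, gently enough that the rail is left balanced level. Leave the other things on the counter where they stand.

Things in the scene. Friction and masses are not known exactly. Their poses are not given: they have to be found in the camera images.
- stand: Fixed low wooden balancing stand, base 250 x 75 x 16 mm (x from -145 to +105 mm). Origin under the fulcrum; x runs along the rail in the pushing direction (towards the robot's right, up to 0.2 rad off it), z up. Across its middle stands the fulcrum; at x = -112 mm a wooden rest with its top 43 mm above the counter, at x = +75 mm one of 45 mm, each 10 mm wide.
- fulcrum (a point): Centre of the flat top of the fulcrum, a steel bar 16 mm wide along x, 50 mm above the counter, standing higher than both rests; axes as the stand's.
- rest_tail (a point): Top centre of the rest at the stand's -x side, 43 mm above the counter. Each rest has two round guide pegs (10 mm diameter, tops 70 mm above the counter, 31 mm free between them) that keep the rail in line.
- rail: Loose straight wooden pan rail, 340 x 26 x 24 mm, a dark steel ferrule near each end, about 0.5 kg. Origin at the middle of its underside, x along it towards its head, z up. A steel rod fixed inside, unseen, puts its balance point up to 40 mm from its middle, either way. It starts across the fulcrum, between the pegs, tail down on the -x rest, tilted 0.064 rad.
- rail_tail (a point): Centre of the rail's tail end face (at its -x end), 12 mm above its underside: push here towards the head. Fingers pressing on this end hold it by friction, so the rail settles only when they have let go of it. At the start the balance point is 14 to 102 mm short of the fulcrum's centre.
- rail_head (a point): Centre of the rail's head end face, 12 mm above its underside. With the balance point anywhere above the fulcrum's 16 mm top and nothing touching it, the rail lies level (head and tail both at 62 mm); pushed too far it tips head down onto the +x rest.
- clip: Loose steel hanger clip, 60 g, on the counter, front right: a saddle 30 mm long (x), 39 wide (y), two legs 10 deep with 31 free between, plate top 15 above the leg ends; a square lug 14 x 14 rises to 50, to be gripped. Origin at leg-end level under the lug; x along the rail when fitted (either way round), z up. Seated, its plate lies on the rail, its origin 14 above the rail's underside.
- jar_small: Bystander: slim glass jar with a white cap, 37 mm diameter, 92 mm high, behind the stand on the left; origin under its centre.
- tin: Bystander: upright square tin, 31 x 31 x 88 mm, in front of the stand; origin under its centre.
- jar_big: Bystander: glass jar with a black cap, 53 mm diameter, 118 mm high, behind the stand on the right; origin under its centre.
Things that resemble listed ones, but are neither listed nor needed, are in the scene too. Of the things that look like the clip, take the one that is nearest to the robot's base at the start.

How it is judged (in metres and radians):
On the way, in this order (a step that is already met when the one before it is completed fails the run):
1. the rail has been slid until it tips off its rest and lies level on the fulcrum, untouched (angle between rail's own z axis and vertical below 0.025 rad and contact force between each of the fingers, clip and rail below 0.05 N and angular speed of rail below 0.05 rad/s), for 0.3 s.
2. the hanger clip is set down astride the rail (z of clip in the frame of rail between 0.0115 and 0.0165 m and y of clip in the frame of rail between -0.005 and 0.005 m and angle between the x axis of clip and the x axis of rail, either way round below 0.15 rad), for 0.2 s.
At the end, for the whole second after the job is handed in: The rail lies level (within 0.025 rad) and at rest on the fulcrum; the clip sits astride it, plate down on the rail (within 2.5 mm), in line with it (within 0.15 rad and 5 mm), within 8 mm of the fulcrum's centre along the rail; all released (all of step 2 and angle between rail's own z axis and vertical below 0.025 rad and angular speed of rail below 0.05 rad/s and linear speed of clip below 0.02 m/s and x of clip in the frame of fulcrum between -0.008 and 0.008 m); the robot touches nothing.
It fails at once if the fingers grip the rail or press on it with more than 15 N (contact force between the fingers and rail above 15 N).
It fails at once if the clip is pressed on the rail with more than 18 N (contact force between clip and rail above 18 N).
It fails at once if the rail is lifted clear off the stand (z of rail in the frame of fulcrum above 0.015 m).
It fails at once if a bystander is pushed away or knocked over (distance of any of jar_small, tin, jar_big from where it was at the start of the episode above 0.02 m).
It also fails if it takes over 72 s, if anything falls off the work surface, if the arm or the gripper's body presses on something with over 40 N, if the wrist force passes 120 N, or if a joint passes its speed limit or range.

## Working session

There is one attempt and no reset: what is moved stays moved. The work goes in short steps, Python scripts to look and compute and a tool call to move; the robot and the scene stay as the last step left them, time stands still between calls to the robot, and variables do not carry over. Pictures are saved under pics/ and viewed, at most 10 in all, crops included, and the job is handed in when it is done.

Besides the shell and the picture viewer there is one more tool, called as name([rows], argument=value, ...), one row to a line, values as JSON. step_arm: Moves the arm, as the interface text tells. Its arguments: {"type":"object","properties":{"series":{"type":"array"},"gripper":{"type":"number"},"force":{"type":"number"}},"required":["series"]}

```bash
mkdir -p pics; cat > h.py <<'E'
import numpy as np, cv2
from rig import r, capture, ticket
def cloud(c):
    z=c['z_map'].astype(float); v,u=np.mgrid[:420,:560]
    P=np.stack([(u-c['cx'])/c['fx']*z,(v-c['cy'])/c['fy']*z,z,np.ones_like(z)],-1)@np.array(c['pose']).T
    P=P[...,:3]; P[z==0]=np.nan
    return P
def save(c,n,box=None,s=1):
    im=c['color'][...,::-1]
    if box: im=im[box[1]:box[3],box[0]:box[2]]
    cv2.imwrite('pics/'+n+'.png',cv2.resize(im,None,fx=s,fy=s,interpolation=cv2.INTER_CUBIC))
E
python3 - <<'E'
from h import *
o=r.get_obs();print({k:np.round(v,2) for k,v in o.items()})
for n in ('scene','top'):
    c=capture(n);save(c,n);np.save(n+'.npy',cloud(c));np.save(n+'_c.npy',c['color']);print(n,np.round(c['pose'],2).tolist(),c['fx'])
E
```

```text
{'time_s': np.float64(0.0), 'joints': array([64.05, 29.91, -2.08, 91.67,  1.21, 58.51, -6.46]), 'joint_velocities': array([-0.01,  0.02, -0.01, -0.05, -0.04, -0.07, -0.01]), 'effort': array([-0.000e+00, -9.271e+01,  1.980e+00, -3.699e+01,  2.000e-02,
        1.000e-02, -0.000e+00]), 'eef_pos': array([ 233.28, -579.48,  255.72]), 'tool_rot': array([-179.93,    0.  ,   21.93]), 'wrist_force': array([-0.96,  0.17,  0.37]), 'ft_torque': array([-0.03, -0.03,  0.01]), 'gripper_force': np.float64(0.0), 'finger_gap': np.float64(85.56)}
scene [[-0.48, -0.66, 0.58, -113.86], [-0.87, 0.36, -0.32, 452.65], [0.0, -0.66, -0.75, 934.96], [0.0, 0.0, 0.0, 1.0]] 525.0823100200778
top [[-0.02, -0.99, 0.15, 429.3], [-1.0, 0.02, 0.01, 75.64], [-0.01, -0.15, -0.99, 916.54], [0.0, 0.0, 0.0, 1.0]] 400.8733984482609
```

View pics/scene.png

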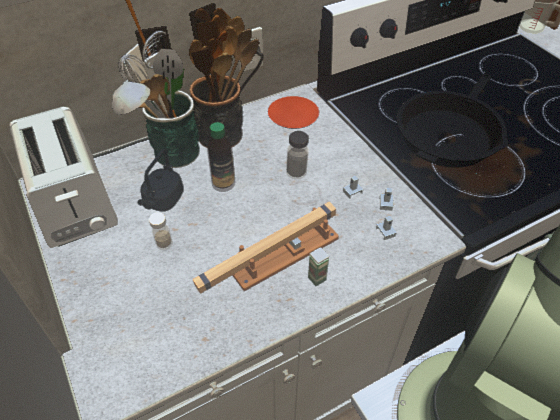

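View pics/top.png

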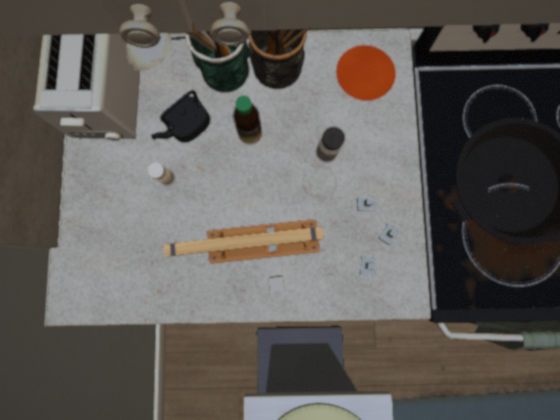

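Three clip look-alikes, in top at (366,204), (389,234) and (367,266), and in scene at (353,186), (388,199) and (386,229). The candidate nearest the base is the (367,266) one, to be checked by measurement. The rail runs from tail (168,249) to head (320,234) in top, with the tin at (276,284).

```bash
python3 - <<'E'
from h import *
from scipy import ndimage as nd
Ps=np.load('scene.npy');Pt=np.load('top.npy')
for nm,P in (('scene',Ps),('top',Pt)):
    m=(P[...,2]>6)&(P[...,0]>250)&(P[...,0]<800)&(P[...,1]>-270)&(P[...,1]<420)&(P[...,2]<150)
    L,n=nd.label(m)
    for i in range(1,n+1):
        k=L==i
        if k.sum()<15: continue
        p=P[k]; v,u=np.argwhere(k).mean(0)
        print(nm,i,k.sum(),(int(u),int(v)),'med',np.round(np.median(p,0)),'min',np.round(p.min(0)),'max',np.round(p.max(0)),'r',round(np.hypot(*np.median(p,0)[:2])))
    # lug tops
    # rail top surface
c=capture('scene');save(c,'clips',(330,160,430,260),6)
c=capture('top');save(c,'railtop',(150,190,350,310),4)
E
```

```text
scene 1 50 (351, 123) med [ 774. -264.   10.] min [ 744. -270.    6.] max [ 800. -259.   13.] r 817
scene 7 146 (375, 147) med [ 662. -264.    9.] min [ 583. -270.    6.] max [ 740. -258.   13.] r 713
scene 8 926 (297, 154) med [673. -33.  80.] min [660. -68.   6.] max [736. -14. 123.] r 674
scene 16 1161 (221, 165) med [718. 146.  88.] min [707. 109.   6.] max [789. 167. 150.] r 733
scene 29 1675 (160, 186) med [744. 286.  59.] min [707. 230.   7.] max [800. 350. 132.] r 797
scene 65 89 (403, 175) med [ 544. -264.    9.] min [ 510. -270.    6.] max [ 584. -259.   13.] r 604
scene 86 234 (352, 186) med [ 560. -121.   18.] min [ 548. -147.    6.] max [ 587. -105.   56.] r 573
scene 104 368 (107, 204) med [731. 412.  78.] min [726. 399.  13.] max [799. 420. 149.] r 839
scene 112 28 (415, 187) med [ 497. -264.    9.] min [ 486. -269.    6.] max [ 508. -259.   13.] r 563
scene 122 236 (386, 199) med [ 489. -169.   18.] min [ 470. -194.    6.] max [ 517. -150.   54.] r 518
scene 126 211 (440, 213) med [ 407. -264.    9.] min [ 328. -270.    6.] max [ 486. -258.   14.] r 485
scene 153 5413
[... 712 characters left out ...]
max [714. -11. 122.] r 681
top 30 425 (160, 173) med [631. 328.  84.] min [618. 315.   7.] max [652. 354.  96.] r 711
top 33 548 (429, 239) med [ 477. -262.    8.] min [ 328. -270.    6.] max [ 639. -256.   13.] r 544
top 45 235 (365, 203) med [ 563. -118.   17.] min [ 551. -145.    6.] max [ 580. -103.   54.] r 576
top 59 4307 (253, 241) med [479. 129.  50.] min [438. -13.   6.] max [532. 322.  85.] r 496
top 63 245 (388, 233) med [ 494. -167.   16.] min [ 472. -192.    7.] max [ 519. -148.   52.] r 521
top 71 242 (367, 265) med [ 426. -115.   16.] min [ 407. -134.    9.] max [ 445. -102.   55.] r 442
top 77 223 (275, 283) med [394.  85.  88.] min [378.  70.   6.] max [409.  99.  92.] r 403
```

View pics/clips.png

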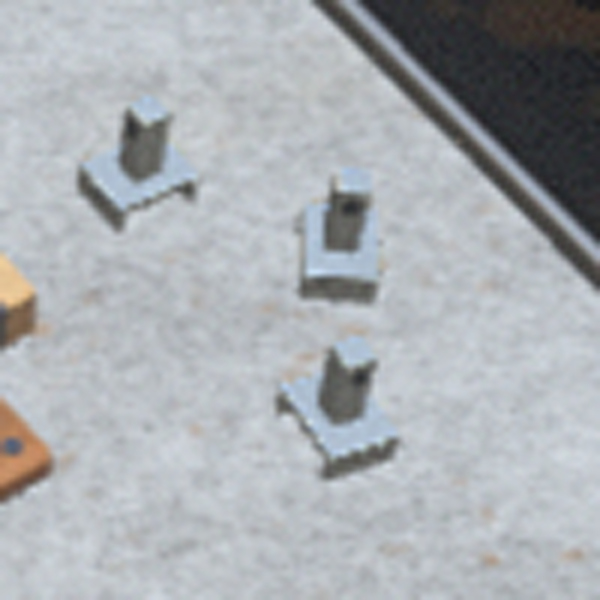

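View pics/railtop.png

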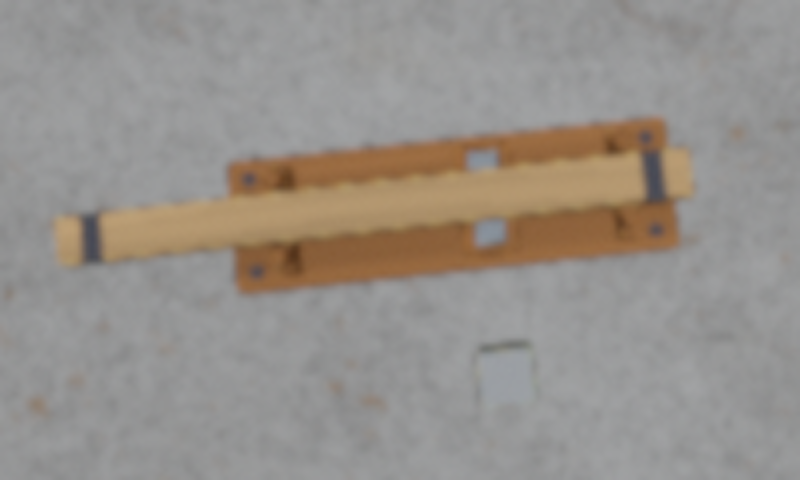

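The crop confirms it: the clip in scene (386,229) / top (367,266), at r ≈ 435 mm against about 520 and 575, is the nearest one. It stands upright with the lug on top. Next I fit the rail, fulcrum and clip.

```bash
cat >> h.py <<'E'
def fit(names=('scene','top'),v=True):
    out={}
    for nm in names:
        c=capture(nm);P=cloud(c);C=c['color'].astype(int)
        x,y,z=P[...,0],P[...,1],P[...,2]
        R,G,B=C[...,0],C[...,1],C[...,2]
        wood=(R-B>40)&(R>G+12)&(x>400)&(x<580)&(y>-120)&(y<350)
        top=(R-B>40)&(R>150)&(x>400)&(x<580)&(y>-120)&(y<350)&(z>52)&(z<100)
        p=P[top]
        q=p[:,:2]; m=q.mean(0); d=np.linalg.svd(q-m,full_matrices=False)[2][0]; d*=-np.sign(d[1])
        s=(q-m)@d; n=np.array([-d[1],d[0]]); t=(q-m)@n
        k=np.abs(t)<16; s0,s1=np.percentile(s[k],[.3,99.7])
        zz=np.polyfit(s[k],p[k,2],1)
        print(nm,'rail dir deg',np.degrees(np.arctan2(d[1],d[0])).round(2),'tail',(m+s0*d).round(1),'head',(m+s1*d).round(1),'len',(s1-s0).round(1),'slope',zz[0].round(4),'ztail,head',np.polyval(zz,[s0,s1]).round(1),'t',np.percentile(t[k],[1,99]).round(1))
        # fulcrum
        f=(abs(R-B)<40)&(z>44)&(z<56)&(abs(x-487)<50)&(abs(y-65)<30)
        print(' fulcrum n',f.sum(),P[f].mean(0).round(1),np.ptp(P[f],0).round(0) if f.any() else '')
        if f.sum()>4:
          F=P[f][:,:2]; tt=(F-m)@n
          for sg in (tt>0,tt<0):
            if sg.any(): print('  ',sg.sum(),F[sg].mean(0).round(1),tt[sg].mean().round(1),((F[sg]-m)@d).min().round(1),((F[sg]-m)@d).max().round(1))
    return
E
python3 - <<'E'
from h import *
fit()
for nm in ('scene','top'):
    P=np.load(nm+'.npy');C=np.load(nm+'_c.npy').astype(int);x,y,z=P[...,0],P[...,1],P[...,2]
    near=(abs(x-424)<45)&(abs(y+117)<45)
    lug=near&(z>45)&(z<58);pl=near&(z>9)&(z<20)
    rect=cv2.minAreaRect(P[pl][:,:2].astype(np.float32))
    print(nm,'lug',lug.sum(),P[lug].mean(0).round(1),P[lug].min(0).round(1),P[lug].max(0).round(1),'plate',rect)
    # base outline
    b=(C[...,0]-C[...,2]>30)&(z>10)&(z<21)&(abs(x-480)<90)&(y<230)&(y>-60)
    L=cv2.morphologyEx(b.astype(np.uint8),cv2.MORPH_OPEN,np.ones((2,2)))>0
    print(' base',L.sum(),cv2.minAreaRect(P[L][:,:2].astype(np.float32)))
    t=(z>84)&(z<95)&(abs(x-394)<30)&(abs(y-85)<30); print(' tin',P[t].mean(0).round(1))
E
```

```text
scene rail dir deg -85.24 tail [466.4 319.6] head [494.3 -14.9] len 335.7 slope 0.065 ztail,head [60.9 82.8] t [-12.6  13.2]
 fulcrum n 45 [467.9  86.6  50.8] [19. 57. 11.]
   45 [467.9  86.6] -17.9 62.8 120.2
top rail dir deg -85.07 tail [467.6 321.5] head [496.3 -12.3] len 335.1 slope 0.064 ztail,head [60.6 82. ] t [-12.4  12.6]
 fulcrum n 44 [481.7  90.5  50.8] [50.  9.  6.]
   15 [507.9  91.4] 20.4 60.4 65.5
   29 [468.2  90.1] -19.3 56.1 65.8
scene lug 44 [ 423.2 -120.5   50.5] [ 416.6 -128.5   45.1] [ 430.8 -114.3   54.3] plate ((425.1514587402344, -121.2058334350586), (30.5146541595459, 42.33222961425781), 87.23018646240234)
 base 1584 ((444.85845947265625, 101.2514419555664), (89.30868530273438, 251.18707275390625), 8.378424644470215)
 tin [390.4  82.3  88.9]
top lug 45 [ 425.9 -118.1   50.1] [ 420.1 -125.5   45.6] [ 433.  -111.    54.7] plate ((425.7316589355469, -117.76179504394531), (30.38638687133789, 38.28575134277344), 86.08354187011719)
 base 1780 ((482.6359558105469, 109.72991943359375), (69.0751724243164, 247.2976531982422), 6.58050537109375)
 tin [392.8  84.6  88.2]
```

```bash
python3 - <<'E'
from h import *
u=np.radians(-85.1);d=np.array([np.cos(u),np.sin(u)]);n=np.array([-d[1],d[0]])
for nm in ('scene','top'):
    P=np.load(nm+'.npy');C=np.load(nm+'_c.npy').astype(int);x,y,z=P[...,0],P[...,1],P[...,2]
    R,B=C[...,0],C[...,2]
    f=(abs(R-B)<30)&(z>45)&(z<56)&(abs(x-487)<40)&(abs(y-88)<25)
    L,k=cv2.connectedComponents(f.astype(np.uint8))
    for i in range(1,L):
        if (k==i).sum()>5:
            q=P[k==i]; 
            print(nm,(k==i).sum(),q.mean(0).round(1),'s',(q[:,:2]@d).min().round(1),(q[:,:2]@d).max().round(1),'t',(q[:,:2]@n).min().round(1),(q[:,:2]@n).max().round(1),'z',np.median(q[:,2]).round(1), R[k==i].mean())
    # base edge lines: fit long edges
    b=((R-B>30)&(z>8)&(z<22)&(x>420)&(x<550)&(y<225)&(y>-30))
    q=P[b][:,:2];s=q@d;t=q@n
    for lo in (0,1):
        e=[]
        for s0 in np.arange(np.percentile(s,5),np.percentile(s,95),8):
            w=t[(s>=s0)&(s<s0+8)]
            if len(w)>3:e.append((s0+4,w.max() if lo else w.min()))
        e=np.array(e);c=np.polyfit(*e.T,1)
        rs=abs(e[:,1]-np.polyval(c,e[:,0]));c=np.polyfit(*e[rs<np.median(rs)*2].T,1)
        print(nm,'edge',lo,'skew deg',np.degrees(np.arctan(c[0])).round(2),'t at s(88)',np.polyval(c,np.array([487,88])@d).round(1),'res',np.median(rs).round(2),'s',np.percentile(s,[.5,99.5]).round(1))
print('rail axis t', [ (np.array(p)@n).round(1) for p in ((466.4,319.6),(494.3,-14.9),(467.6,321.5),(496.3,-12.3))], 'ful s ref',np.array([487,88])@d)
E
```

```text
scene 37 [467.3  90.6  50.1] s -60.8 -41.7 t 465.4 482.2 z 50.7 129.6216216216216
scene edge 0 skew deg 0.01 t at s(88) 453.9 res 0.35 s [-184.1   53.4]
scene edge 1 skew deg 2.56 t at s(88) 500.7 res 8.52 s [-184.1   53.4]
top 27 [507.   96.   50.4] s -58.9 -45.3 t 509.3 517.4 z 50.3 138.5185185185185
top 40 [468.   92.1  50.8] s -58.7 -44.8 t 468.5 479.9 z 51.1 134.725
top edge 0 skew deg 0.0 t at s(88) 456.5 res 0.46 s [-183.8   51.8]
top edge 1 skew deg 0.01 t at s(88) 529.7 res 0.45 s [-183.8   51.8]
rail axis t [np.float64(492.0), np.float64(491.2), np.float64(493.4), np.float64(493.4)] ful s ref -46.08034449690177
```

step_arm([
  {"dz": 0, "twist": 0},
], gripper=1)

```text
invalid input
```

step_arm([
  {"dx": 0, "dy": 0, "dz": 0, "twist": -6.64},
  {"dx": 0, "dy": 0, "dz": 0, "twist": -6.64},
  {"dx": 0, "dy": 0, "dz": 0, "twist": -6.64},
  {"dx": 0, "dy": 0, "dz": 0, "twist": -6.64},
  {"dx": 0, "dy": 0, "dz": 0, "twist": -6.64},
  {"dx": 0, "dy": 0, "dz": 0, "twist": -6.64},
  {"dx": 0, "dy": 0, "dz": 0, "twist": -6.64},
  {"dx": 0, "dy": 0, "dz": 0, "twist": -6.64},
  {"dx": 0, "dy": 0, "dz": 0, "twist": -6.64},
  {"dx": 0, "dy": 0, "dz": 0, "twist": -6.64},
  {"dx": 0, "dy": 0, "dz": 0, "twist": -6.64},
], gripper=1, force=30)

```text
time_s: 1.22
eef_pos: [233.3, -579.8, 256.2]
tool_rot: [-180.0, -0.0, 95.3]
wrist_force: [0.3, -0.3, -0.6]
finger_gap: 0.1
gripper_force: 0.0
```

step_arm([
  {"dx": 0.02, "dy": 0.02, "dz": 0, "twist": 0.4},
  {"dx": 0.025, "dy": 0.025, "dz": 0, "twist": 0},
  {"dx": 0.025, "dy": 0.025, "dz": 0, "twist": 0},
  {"dx": 0.025, "dy": 0.025, "dz": 0, "twist": 0},
  {"dx": 0.025, "dy": 0.025, "dz": 0, "twist": 0},
  {"dx": 0.025, "dy": 0.025, "dz": 0, "twist": 0},
  {"dx": 0.025, "dy": 0.025, "dz": 0, "twist": 0},
  {"dx": 0.025, "dy": 0.025, "dz": 0, "twist": 0},
  {"dx": 0.025, "dy": 0.025, "dz": 0, "twist": 0},
  {"dx": 0.025, "dy": 0.025, "dz": 0, "twist": 0},
  {"dx": 0.025, "dy": 0.025, "dz": 0, "twist": 0},
  {"dx": 0.025, "dy": 0.025, "dz": 0, "twist": 0},
  {"dx": 0.025, "dy": 0.015, "dz": 0, "twist": 0},
  {"dx": 0.035, "dy": 0, "dz": 0, "twist": 0},
  {"dx": 0.035, "dy": 0, "dz": 0, "twist": 0},
  {"dx": 0.035, "dy": 0, "dz": 0, "twist": 0},
  {"dx": 0.035, "dy": 0, "dz": 0, "twist": 0},
  {"dx": 0.035, "dy": 0, "dz": 0, "twist": 0},
  {"dx": 0.035, "dy": 0, "dz": 0, "twist": 0},
  {"dx": 0.035, "dy": 0, "dz": 0, "twist": 0},
])

```text
time_s: 2.88
eef_pos: [496.8, 9.8, 256.5]
tool_rot: [180.0, 0.0, 94.6]
wrist_force: [1.3, 0.1, 0.1]
finger_gap: -0.1
gripper_force: 0.0
```

step_arm([
  {"dx": 0.035, "dy": 0, "dz": 0, "twist": 0},
  {"dx": 0.035, "dy": 0, "dz": 0, "twist": 0},
  {"dx": 0.035, "dy": 0, "dz": 0, "twist": 0},
  {"dx": 0.035, "dy": 0, "dz": 0, "twist": 0},
  {"dx": 0.035, "dy": 0, "dz": 0, "twist": 0},
  {"dx": 0.035, "dy": 0, "dz": 0, "twist": 0},
  {"dx": 0.035, "dy": 0, "dz": 0, "twist": 0},
  {"dx": 0.035, "dy": 0, "dz": 0, "twist": 0},
  {"dx": 0.025, "dy": 0, "dz": 0, "twist": 0},
  {"dx": 0, "dy": 0, "dz": 0, "twist": 0},
  {"dx": 0, "dy": 0, "dz": 0, "twist": 0},
])

```text
time_s: 3.8
eef_pos: [472.3, 313.6, 256.0]
tool_rot: [-180.0, -0.0, 94.7]
wrist_force: [-0.4, -0.4, 0.9]
finger_gap: -0.1
gripper_force: 0.0
```

step_arm([
  {"dx": 0.034, "dy": -0.005, "dz": 0, "twist": 0},
  {"dx": 0, "dy": 0, "dz": 0.03, "twist": 0},
  {"dx": 0, "dy": 0, "dz": 0.03, "twist": 0},
  {"dx": 0, "dy": 0, "dz": 0.03, "twist": 0},
  {"dx": 0, "dy": 0, "dz": 0.03, "twist": 0},
  {"dx": 0, "dy": 0, "dz": 0.03, "twist": 0},
  {"dx": 0, "dy": 0, "dz": 0.025, "twist": 0},
  {"dx": 0, "dy": 0, "dz": 0.015, "twist": 0},
  {"dx": 0, "dy": 0, "dz": 0, "twist": 0},
  {"dx": 0, "dy": 0, "dz": 0, "twist": 0},
])

```text
time_s: 4.63
eef_pos: [465.5, 344.8, 66.3]
tool_rot: [-180.0, 0.0, 94.5]
wrist_force: [1.1, 1.0, 0.7]
finger_gap: 0.0
gripper_force: 0.0
```

```bash
python3 - <<'E'
from h import *
fit()
c=capture('scene');save(c,'push0',(160,170,360,320),4);print(r.get_obs()['eef_pos'])
E
```

```text
scene rail dir deg -85.23 tail [466.8 317.3] head [494.5 -15.7] len 334.1 slope 0.0645 ztail,head [61.2 82.8] t [-12.8  13.5]
 fulcrum n 47 [467.2  87.1  50.9] [21. 58. 11.]
   47 [467.2  87.1] -18.7 59.0 118.2
top rail dir deg -85.32 tail [470.4 295.6] head [495.6 -12.4] len 309.1 slope 0.0631 ztail,head [62.2 81.7] t [-12.7  12.8]
 fulcrum n 44 [481.7  90.5  50.3] [50.  9.  7.]
   15 [507.9  91.4] 20.8 50.7 55.9
   29 [468.2  90.1] -18.9 46.6 56.3
[466.0668676  345.7722027   67.70159146]
```

View pics/push0.png

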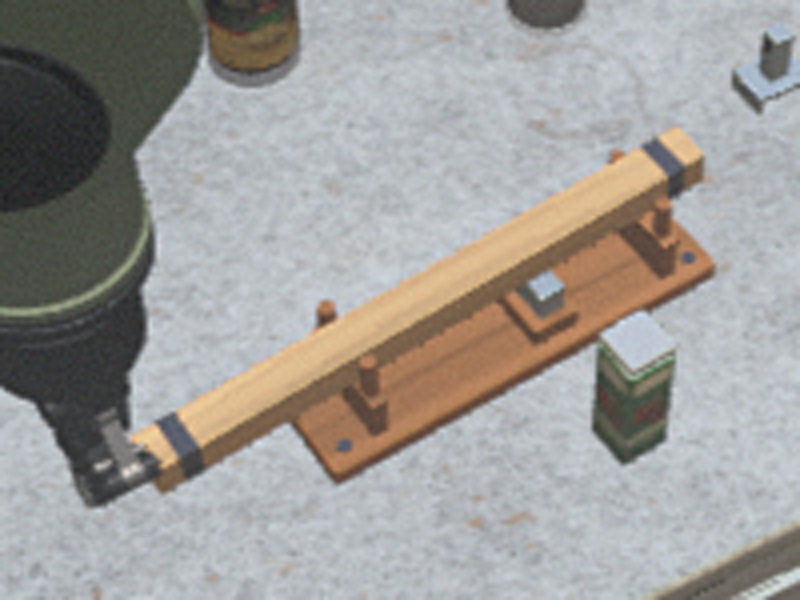

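The closed fingers stand just behind the tail (crop (140,460)), clear of everything else. I start the gentle pushes.

```bash
cat > m.py <<'E'
from h import *
d=np.array([.0854,-.9963])
for nm in ('scene','top'):
    c=capture(nm);P=cloud(c);C=c['color'].astype(int);x,y,z=np.moveaxis(P,-1,0)
    R,B=C[...,0],C[...,2]
    k=(R-B>40)&(R>150)&(z>52)&(z<100)&(abs(x*.9963+y*.0854-492)<15)&(y>-150)&(y<330)
    s=P[k][:,:2]@d; f=np.polyfit(s,P[k][:,2],1)
    print(nm,'slope',f[0].round(4),'z at fulcrum',np.polyval(f,-51.5).round(1),'head s',np.percentile(s,99.7).round(1),'tail s',np.percentile(s,.3).round(1))
o=r.get_obs();e=o['eef_pos'];print(o['time_s'].round(2),'tcp s',(e[:2]@d).round(1),'t',(e[0]*.9963+e[1]*.0854).round(1),e.round(1))
E
python3 m.py
```

```text
scene slope 0.0654 z at fulcrum 75.7 head s 58.4 tail s -275.5
top slope 0.0632 z at fulcrum 75.1 head s 54.7 tail s -254.8Traceback (most recent call last):
  File "m.py", line 9, in <module>
    o=r.get_obs();e=o['eef_pos'];print(o['time_s'].round(2),'tcp s',(e[:2]@d).round(1),'t',(e[0]*.9963+e[1]*.0854).round(1),e.round(1))
                                       ^^^^^^^^^^^^^^^^^
AttributeError: 'float' object has no attribute 'round'
```

step_arm([
  {"dx": -0.002, "dy": 0, "dz": 0, "twist": 0},
  {"dx": -0.002, "dy": 0, "dz": 0, "twist": 0},
  {"dx": -0.002, "dy": 0, "dz": 0, "twist": 0},
  {"dx": -0.002, "dy": 0, "dz": 0, "twist": 0},
  {"dx": -0.002, "dy": 0, "dz": 0, "twist": 0},
  {"dx": -0.002, "dy": 0, "dz": 0, "twist": 0},
  {"dx": -0.002, "dy": 0, "dz": 0, "twist": 0},
  {"dx": -0.002, "dy": 0, "dz": 0, "twist": 0},
  {"dx": -0.002, "dy": 0, "dz": 0, "twist": 0},
  {"dx": -0.002, "dy": 0, "dz": 0, "twist": 0},
  {"dx": 0, "dy": 0, "dz": 0, "twist": 0},
  {"dx": 0.003, "dy": 0, "dz": 0, "twist": 0},
  {"dx": 0.003, "dy": 0, "dz": 0, "twist": 0},
  {"dx": 0, "dy": 0, "dz": 0, "twist": 0},
  {"dx": 0, "dy": 0, "dz": 0, "twist": 0},
])

```text
time_s: 6.13
eef_pos: [466.2, 331.8, 66.2]
tool_rot: [-180.0, 0.0, 94.6]
wrist_force: [0.7, 0.8, 0.5]
finger_gap: -0.0
gripper_force: 0.0
```

```bash
python3 m.py
```

```text
scene slope 0.0644 z at fulcrum 75.5 head s 65.3 tail s -263.1
top slope 0.0631 z at fulcrum 75.0 head s 62.7 tail s -238.8Traceback (most recent call last):
  File "m.py", line 9, in <module>
    o=r.get_obs();e=o['eef_pos'];print(o['time_s'].round(2),'tcp s',(e[:2]@d).round(1),'t',(e[0]*.9963+e[1]*.0854).round(1),e.round(1))
                                       ^^^^^^^^^^^^^^^^^
AttributeError: 'float' object has no attribute 'round'
```

Moved about 7.5 mm, still tilted.

step_arm([
  {"dx": -0.002, "dy": 0, "dz": 0, "twist": 0},
  {"dx": -0.002, "dy": 0, "dz": 0, "twist": 0},
  {"dx": -0.002, "dy": 0, "dz": 0, "twist": 0},
  {"dx": -0.002, "dy": 0, "dz": 0, "twist": 0},
  {"dx": -0.002, "dy": 0, "dz": 0, "twist": 0},
  {"dx": -0.002, "dy": 0, "dz": 0, "twist": 0},
  {"dx": -0.002, "dy": 0, "dz": 0, "twist": 0},
  {"dx": -0.002, "dy": 0, "dz": 0, "twist": 0},
  {"dx": 0, "dy": 0, "dz": 0, "twist": 0},
  {"dx": 0.003, "dy": 0, "dz": 0, "twist": 0},
  {"dx": 0.003, "dy": 0, "dz": 0, "twist": 0},
  {"dx": 0, "dy": 0, "dz": 0, "twist": 0},
  {"dx": 0, "dy": 0, "dz": 0, "twist": 0},
])

```text
time_s: 7.32
eef_pos: [467.1, 321.8, 66.2]
tool_rot: [-180.0, 0.0, 94.6]
wrist_force: [-0.1, -0.2, 0.2]
finger_gap: -0.2
gripper_force: 0.0
```

```bash
sed -i "s/o\['time_s'\].round(2)/o['time_s']/" m.py; python3 m.py
```

```text
scene slope 0.0647 z at fulcrum 75.7 head s 75.6 tail s -251.8
top slope 0.062 z at fulcrum 74.9 head s 72.9 tail s -222.0
7.4167 tcp s -280.6 t 492.9 [467.1 321.7  66.2]
```

step_arm([
  {"dx": 0, "dy": 0, "dz": 0, "twist": 0},
])

```text
time_s: 7.5
eef_pos: [467.2, 321.6, 66.2]
tool_rot: [-180.0, 0.0, 94.6]
wrist_force: [-0.5, -0.0, 0.3]
finger_gap: 0.1
gripper_force: 0.0
```

Another 10 mm, still tilted. I continue in 10 mm pushes.

step_arm([
  {"dx": -0.002, "dy": 0, "dz": 0, "twist": 0},
  {"dx": -0.002, "dy": 0, "dz": 0, "twist": 0},
  {"dx": -0.002, "dy": 0, "dz": 0, "twist": 0},
  {"dx": -0.002, "dy": 0, "dz": 0, "twist": 0},
  {"dx": -0.002, "dy": 0, "dz": 0, "twist": 0},
  {"dx": -0.002, "dy": 0, "dz": 0, "twist": 0},
  {"dx": -0.002, "dy": 0, "dz": 0, "twist": 0},
  {"dx": -0.002, "dy": 0, "dz": 0, "twist": 0},
  {"dx": 0, "dy": 0, "dz": 0, "twist": 0},
  {"dx": 0.003, "dy": 0, "dz": 0, "twist": 0},
  {"dx": 0.003, "dy": 0, "dz": 0, "twist": 0},
  {"dx": 0, "dy": 0, "dz": 0, "twist": 0},
  {"dx": 0, "dy": 0, "dz": 0, "twist": 0},
])

```text
time_s: 8.58
eef_pos: [467.8, 311.8, 66.2]
tool_rot: [-180.0, 0.0, 94.6]
wrist_force: [0.7, 0.6, 0.1]
finger_gap: 0.1
gripper_force: 0.0
```

```bash
python3 m.py
```

```text
scene slope 0.0645 z at fulcrum 75.5 head s 86.3 tail s -241.0
top slope 0.0624 z at fulcrum 74.8 head s 82.8 tail s -205.1
8.6833 tcp s -270.5 t 492.8 [467.9 311.7  66.2]
```

step_arm([
  {"dx": -0.002, "dy": 0, "dz": 0, "twist": 0},
  {"dx": -0.002, "dy": 0, "dz": 0, "twist": 0},
  {"dx": -0.002, "dy": 0, "dz": 0, "twist": 0},
  {"dx": -0.002, "dy": 0, "dz": 0, "twist": 0},
  {"dx": -0.002, "dy": 0, "dz": 0, "twist": 0},
  {"dx": -0.002, "dy": 0, "dz": 0, "twist": 0},
  {"dx": -0.002, "dy": 0, "dz": 0, "twist": 0},
  {"dx": -0.002, "dy": 0, "dz": 0, "twist": 0},
  {"dx": 0, "dy": 0, "dz": 0, "twist": 0},
  {"dx": 0.003, "dy": 0, "dz": 0, "twist": 0},
  {"dx": 0.003, "dy": 0, "dz": 0, "twist": 0},
  {"dx": 0, "dy": 0, "dz": 0, "twist": 0},
  {"dx": 0, "dy": 0, "dz": 0, "twist": 0},
])

```text
time_s: 9.77
eef_pos: [468.6, 301.9, 66.2]
tool_rot: [-180.0, 0.0, 94.6]
wrist_force: [0.1, -0.1, -0.3]
finger_gap: 0.3
gripper_force: 0.0
```

```bash
python3 m.py
```

```text
scene slope 0.0653 z at fulcrum 75.7 head s 94.7 tail s -230.9
top slope 0.0629 z at fulcrum 74.9 head s 92.3 tail s -189.0
9.8667 tcp s -260.5 t 492.8 [468.7 301.7  66.2]
```

step_arm([
  {"dx": -0.002, "dy": 0, "dz": 0, "twist": 0},
  {"dx": -0.002, "dy": 0, "dz": 0, "twist": 0},
  {"dx": -0.002, "dy": 0, "dz": 0, "twist": 0},
  {"dx": -0.002, "dy": 0, "dz": 0, "twist": 0},
  {"dx": -0.002, "dy": 0, "dz": 0, "twist": 0},
  {"dx": -0.002, "dy": 0, "dz": 0, "twist": 0},
  {"dx": -0.002, "dy": 0, "dz": 0, "twist": 0},
  {"dx": -0.002, "dy": 0, "dz": 0, "twist": 0},
  {"dx": 0, "dy": 0, "dz": 0, "twist": 0},
  {"dx": 0.003, "dy": 0, "dz": 0, "twist": 0},
  {"dx": 0.003, "dy": 0, "dz": 0, "twist": 0},
  {"dx": 0, "dy": 0, "dz": 0, "twist": 0},
  {"dx": 0, "dy": 0, "dz": 0, "twist": 0},
])

```text
time_s: 10.95
eef_pos: [469.5, 291.9, 66.2]
tool_rot: [-180.0, 0.0, 94.6]
wrist_force: [-0.4, -0.2, -0.2]
finger_gap: 0.3
gripper_force: 0.0
```

```bash
python3 m.py
```

```text
scene slope 0.0652 z at fulcrum 75.6 head s 104.9 tail s -219.2
top slope 0.0625 z at fulcrum 74.9 head s 102.3 tail s -172.7
11.05 tcp s -250.6 t 492.6 [469.5 291.7  66.2]
```

step_arm([
  {"dx": -0.002, "dy": 0, "dz": 0, "twist": 0},
  {"dx": -0.002, "dy": 0, "dz": 0, "twist": 0},
  {"dx": -0.002, "dy": 0, "dz": 0, "twist": 0},
  {"dx": -0.002, "dy": 0, "dz": 0, "twist": 0},
  {"dx": -0.002, "dy": 0, "dz": 0, "twist": 0},
  {"dx": -0.002, "dy": 0, "dz": 0, "twist": 0},
  {"dx": -0.002, "dy": 0, "dz": 0, "twist": 0},
  {"dx": -0.002, "dy": 0, "dz": 0, "twist": 0},
  {"dx": 0, "dy": 0, "dz": 0, "twist": 0},
  {"dx": 0.003, "dy": 0, "dz": 0, "twist": 0},
  {"dx": 0.003, "dy": 0, "dz": 0, "twist": 0},
  {"dx": 0, "dy": 0, "dz": 0, "twist": 0},
  {"dx": 0, "dy": 0, "dz": 0, "twist": 0},
])

```text
time_s: 12.13
eef_pos: [470.2, 281.9, 66.2]
tool_rot: [-180.0, 0.0, 94.6]
wrist_force: [-0.1, -0.0, -0.6]
finger_gap: -0.0
gripper_force: 0.0
```

```bash
python3 m.py
```

```text
scene slope 0.0645 z at fulcrum 75.7 head s 116.2 tail s -209.2
top slope 0.0633 z at fulcrum 74.9 head s 112.2 tail s -155.0
12.2333 tcp s -240.5 t 492.6 [470.3 281.7  66.2]
```

step_arm([
  {"dx": -0.002, "dy": 0, "dz": 0, "twist": 0},
  {"dx": -0.002, "dy": 0, "dz": 0, "twist": 0},
  {"dx": -0.002, "dy": 0, "dz": 0, "twist": 0},
  {"dx": -0.002, "dy": 0, "dz": 0, "twist": 0},
  {"dx": -0.002, "dy": 0, "dz": 0, "twist": 0},
  {"dx": -0.002, "dy": 0, "dz": 0, "twist": 0},
  {"dx": -0.002, "dy": 0, "dz": 0, "twist": 0},
  {"dx": -0.002, "dy": 0, "dz": 0, "twist": 0},
  {"dx": 0, "dy": 0, "dz": 0, "twist": 0},
  {"dx": 0.003, "dy": 0, "dz": 0, "twist": 0},
  {"dx": 0.003, "dy": 0, "dz": 0, "twist": 0},
  {"dx": 0, "dy": 0, "dz": 0, "twist": 0},
  {"dx": 0, "dy": 0, "dz": 0, "twist": 0},
])

```text
time_s: 13.32
eef_pos: [471.1, 271.9, 66.2]
tool_rot: [-180.0, 0.0, 94.6]
wrist_force: [-0.8, 1.0, 0.4]
finger_gap: -0.2
gripper_force: 0.0
```

```bash
python3 m.py
```

```text
scene slope 0.0633 z at fulcrum 75.7 head s 124.7 tail s -196.9
top slope 0.0629 z at fulcrum 74.9 head s 122.5 tail s -141.0
13.4167 tcp s -230.6 t 492.6 [471.1 271.8  66.2]
```

step_arm([
  {"dx": -0.002, "dy": 0, "dz": 0, "twist": 0},
  {"dx": -0.002, "dy": 0, "dz": 0, "twist": 0},
  {"dx": -0.002, "dy": 0, "dz": 0, "twist": 0},
  {"dx": -0.002, "dy": 0, "dz": 0, "twist": 0},
  {"dx": -0.002, "dy": 0, "dz": 0, "twist": 0},
  {"dx": -0.002, "dy": 0, "dz": 0, "twist": 0},
  {"dx": -0.002, "dy": 0, "dz": 0, "twist": 0},
  {"dx": 0, "dy": 0, "dz": 0, "twist": 0},
  {"dx": 0.003, "dy": 0, "dz": 0, "twist": 0},
  {"dx": 0.003, "dy": 0, "dz": 0, "twist": 0},
  {"dx": 0, "dy": 0, "dz": 0, "twist": 0},
  {"dx": 0, "dy": 0, "dz": 0, "twist": 0},
  {"dx": 0, "dy": 0, "dz": 0, "twist": 0},
  {"dx": 0, "dy": 0, "dz": 0, "twist": 0},
])

```text
time_s: 14.58
eef_pos: [471.8, 263.8, 66.2]
tool_rot: [-180.0, 0.0, 94.6]
wrist_force: [-0.2, 0.0, -0.5]
finger_gap: 0.3
gripper_force: 0.0
```

```bash
python3 m.py
```

```text
scene slope 0.0632 z at fulcrum 75.5 head s 134.6 tail s -189.6
top slope 0.0632 z at fulcrum 74.9 head s 130.5 tail s -130.6
14.6833 tcp s -222.6 t 492.6 [471.8 263.9  66.3]
```

step_arm([
  {"dx": -0.002, "dy": 0, "dz": 0, "twist": 0},
  {"dx": -0.002, "dy": 0, "dz": 0, "twist": 0},
  {"dx": -0.002, "dy": 0, "dz": 0, "twist": 0},
  {"dx": -0.002, "dy": 0, "dz": 0, "twist": 0},
  {"dx": -0.002, "dy": 0, "dz": 0, "twist": 0},
  {"dx": -0.002, "dy": 0, "dz": 0, "twist": 0},
  {"dx": -0.002, "dy": 0, "dz": 0, "twist": 0},
  {"dx": 0, "dy": 0, "dz": 0, "twist": 0},
  {"dx": 0.003, "dy": 0, "dz": 0, "twist": 0},
  {"dx": 0.003, "dy": 0, "dz": 0, "twist": 0},
  {"dx": 0, "dy": 0, "dz": 0, "twist": 0},
  {"dx": 0, "dy": 0, "dz": 0, "twist": 0},
  {"dx": 0, "dy": 0, "dz": 0, "twist": 0},
  {"dx": 0, "dy": 0, "dz": 0, "twist": 0},
])

```text
time_s: 15.85
eef_pos: [472.4, 255.9, 66.2]
tool_rot: [-180.0, 0.0, 94.6]
wrist_force: [0.3, 0.6, -0.3]
finger_gap: -0.2
gripper_force: 0.0
```

```bash
python3 m.py
```

```text
scene slope 0.064 z at fulcrum 75.6 head s 141.2 tail s -169.6
top slope 0.0627 z at fulcrum 74.8 head s 138.8 tail s -115.7
15.95 tcp s -214.6 t 492.6 [472.5 255.9  66.3]
```

step_arm([
  {"dx": -0.002, "dy": 0, "dz": 0, "twist": 0},
  {"dx": -0.002, "dy": 0, "dz": 0, "twist": 0},
  {"dx": -0.002, "dy": 0, "dz": 0, "twist": 0},
  {"dx": -0.002, "dy": 0, "dz": 0, "twist": 0},
  {"dx": -0.002, "dy": 0, "dz": 0, "twist": 0},
  {"dx": -0.002, "dy": 0, "dz": 0, "twist": 0},
  {"dx": -0.002, "dy": 0, "dz": 0, "twist": 0},
  {"dx": 0, "dy": 0, "dz": 0, "twist": 0},
  {"dx": 0.003, "dy": 0, "dz": 0, "twist": 0},
  {"dx": 0.003, "dy": 0, "dz": 0, "twist": 0},
  {"dx": 0, "dy": 0, "dz": 0, "twist": 0},
  {"dx": 0, "dy": 0, "dz": 0, "twist": 0},
  {"dx": 0, "dy": 0, "dz": 0, "twist": 0},
  {"dx": 0, "dy": 0, "dz": 0, "twist": 0},
])

```text
time_s: 17.12
eef_pos: [473.0, 247.9, 66.2]
tool_rot: [-180.0, 0.0, 94.6]
wrist_force: [-0.3, 0.8, -0.1]
finger_gap: -0.5
gripper_force: 0.0
```

```bash
python3 m.py
```

```text
scene slope -0.0069 z at fulcrum 75.4 head s 152.9 tail s -175.7
top slope -0.0446 z at fulcrum 74.7 head s 149.5 tail s -102.8
17.2167 tcp s -206.6 t 492.5 [473.1 247.9  66.3]
```

step_arm([
  {"dx": 0, "dy": 0, "dz": 0, "twist": 0},
  {"dx": 0, "dy": 0, "dz": 0, "twist": 0},
  {"dx": 0, "dy": 0, "dz": 0, "twist": 0},
])

```text
time_s: 17.47
eef_pos: [473.1, 248.1, 66.3]
tool_rot: [-180.0, 0.0, 94.6]
wrist_force: [-1.1, -0.1, -0.1]
finger_gap: -0.0
gripper_force: 0.0
```

```bash
python3 m.py; python3 -c "
from h import *
c=capture('scene');save(c,'push1',(160,170,360,320),4)"
```

```text
scene slope 0.0372 z at fulcrum 75.4 head s 150.5 tail s -173.0
top slope 0.0124 z at fulcrum 74.4 head s 148.4 tail s -102.8
17.5667 tcp s -206.8 t 492.6 [473.1 248.1  66.3]
```

View pics/push1.png

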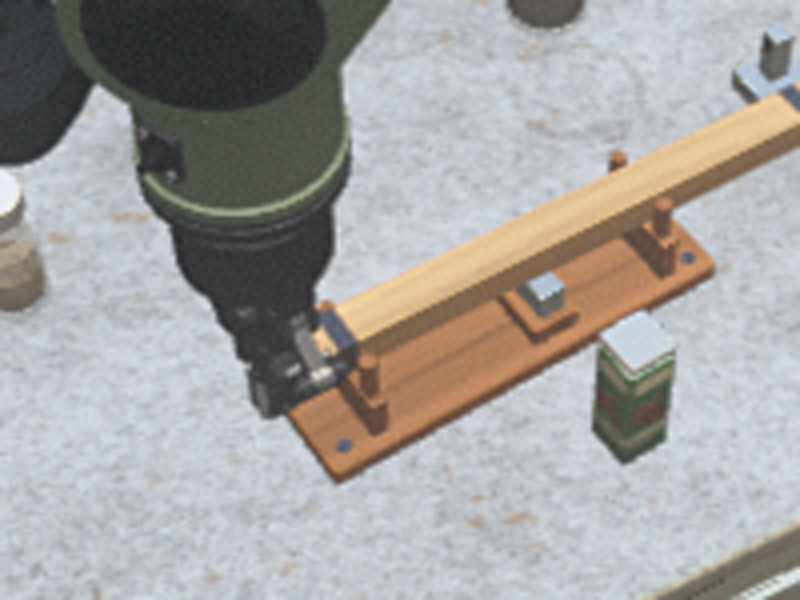

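The rail has tipped off the rest and is rocking level on the fulcrum. I let it settle.

step_arm([
  {"dx": 0.003, "dy": 0, "dz": 0, "twist": 0},
  {"dx": 0.003, "dy": 0, "dz": 0, "twist": 0},
  {"dx": 0, "dy": 0, "dz": 0, "twist": 0},
  {"dx": 0, "dy": 0, "dz": 0, "twist": 0},
  {"dx": 0, "dy": 0, "dz": 0, "twist": 0},
  {"dx": 0, "dy": 0, "dz": 0, "twist": 0},
  {"dx": 0, "dy": 0, "dz": 0, "twist": 0},
  {"dx": 0, "dy": 0, "dz": 0, "twist": 0},
  {"dx": 0, "dy": 0, "dz": 0, "twist": 0},
  {"dx": 0, "dy": 0, "dz": 0, "twist": 0},
  {"dx": 0, "dy": 0, "dz": 0, "twist": 0},
  {"dx": 0, "dy": 0, "dz": 0, "twist": 0},
])

```text
time_s: 18.62
eef_pos: [472.6, 254.1, 66.3]
tool_rot: [180.0, -0.0, 94.6]
wrist_force: [0.1, 0.6, -0.1]
finger_gap: -0.3
gripper_force: 0.0
```

```bash
python3 m.py
```

```text
scene slope 0.0177 z at fulcrum 75.4 head s 151.0 tail s -181.0
top slope -0.0132 z at fulcrum 74.4 head s 148.7 tail s -113.1
18.7167 tcp s -212.7 t 492.5 [472.6 254.   66.3]
```

It is rocking symmetrically with decaying swings, so the balance point is near the fulcrum's centre. I leave it alone and fetch the clip while it settles.

step_arm([
  {"dx": 0.01, "dy": 0, "dz": 0, "twist": 0},
  {"dx": 0.01, "dy": 0, "dz": 0, "twist": 0},
  {"dx": 0, "dy": 0, "dz": -0.03, "twist": 0},
  {"dx": 0, "dy": 0, "dz": -0.04, "twist": 0},
  {"dx": 0, "dy": 0, "dz": -0.04, "twist": 0},
  {"dx": 0, "dy": 0, "dz": -0.04, "twist": 0},
  {"dx": -0.03, "dy": -0.007, "dz": 0, "twist": 0},
  {"dx": -0.035, "dy": -0.007, "dz": 0, "twist": 0},
  {"dx": -0.035, "dy": -0.007, "dz": 0, "twist": 0},
  {"dx": -0.035, "dy": -0.007, "dz": 0, "twist": 0},
  {"dx": -0.035, "dy": -0.007, "dz": 0, "twist": 0},
  {"dx": -0.035, "dy": -0.007, "dz": 0, "twist": 0},
  {"dx": -0.035, "dy": -0.007, "dz": 0, "twist": 0},
  {"dx": -0.035, "dy": -0.007, "dz": 0, "twist": 0},
  {"dx": -0.035, "dy": -0.007, "dz": 0, "twist": 0},
  {"dx": -0.035, "dy": -0.007, "dz": 0, "twist": 0},
  {"dx": -0.035, "dy": -0.007, "dz": 0, "twist": 0},
  {"dx": -0.008, "dy": 0, "dz": 0, "twist": 4.05},
  {"dx": 0, "dy": 0, "dz": 0, "twist": 4.05},
  {"dx": 0, "dy": 0, "dz": 0, "twist": 0},
], gripper=0)

```text
time_s: 20.38
eef_pos: [425.7, -118.8, 216.5]
tool_rot: [180.0, -0.0, 86.2]
wrist_force: [0.5, 1.4, 0.8]
finger_gap: 42.7
gripper_force: 0.0
```

```bash
python3 m.py; python3 - <<'E'
from h import *
for nm in ('scene','top'):
    P=cloud(capture(nm));x,y,z=np.moveaxis(P,-1,0)
    k=(abs(x-424)<40)&(abs(y+117)<40)&(z>47)&(z<56)
    print(nm,k.sum(),P[k].mean(0).round(1) if k.any() else '')
E
```

```text
scene slope -0.011 z at fulcrum 75.3 head s 152.5 tail s -185.2
top slope -0.0011 z at fulcrum 74.7 head s 148.0 tail s -188.1
20.4833 tcp s 153.8 t 414.0 [ 425.7 -117.9  216.4]
scene 35 [ 423.4 -120.7   51.4]
top 43 [ 425.7 -118.3   50.2]
```

step_arm([
  {"dx": -0.001, "dy": 0, "dz": 0.03, "twist": 0},
  {"dx": 0, "dy": 0, "dz": 0.035, "twist": 0},
  {"dx": 0, "dy": 0, "dz": 0.035, "twist": 0},
  {"dx": 0, "dy": 0, "dz": 0.03, "twist": 0},
  {"dx": 0, "dy": 0, "dz": 0.02, "twist": 0},
  {"dx": 0, "dy": 0, "dz": 0.01, "twist": 0},
  {"dx": 0, "dy": 0, "dz": 0.01, "twist": 0},
  {"dx": 0, "dy": 0, "dz": 0, "twist": 0},
  {"dx": 0, "dy": 0, "dz": 0, "twist": 0},
])

```text
time_s: 21.33
eef_pos: [425.5, -119.7, 46.8]
tool_rot: [180.0, 0.0, 86.5]
wrist_force: [-0.4, 0.4, -0.5]
finger_gap: 42.9
gripper_force: 0.0
```

step_arm([
  {"dx": 0, "dy": 0, "dz": 0, "twist": 0},
  {"dx": 0, "dy": 0, "dz": 0, "twist": 0},
  {"dx": 0, "dy": 0, "dz": 0, "twist": 0},
  {"dx": 0, "dy": 0, "dz": 0, "twist": 0},
  {"dx": 0, "dy": 0, "dz": 0, "twist": 0},
  {"dx": 0, "dy": 0, "dz": 0, "twist": 0},
], gripper=1, force=30)

```text
time_s: 21.83
eef_pos: [425.6, -120.1, 47.3]
tool_rot: [179.9, 0.0, 86.5]
wrist_force: [-1.4, -0.3, 10.9]
finger_gap: 13.2
gripper_force: 31.2
```

```bash
python3 m.py
```

```text
scene slope -0.0012 z at fulcrum 75.4 head s 152.3 tail s -185.5
top slope 0.0011 z at fulcrum 74.6 head s 148.0 tail s -187.6
21.9333 tcp s 156.0 t 413.8 [ 425.6 -120.1   47.2]
```

Clip gripped and the rail reads level (slope ±0.001). I lift and carry the clip over the fulcrum.

step_arm([
  {"dx": 0, "dy": 0, "dz": -0.01, "twist": 0},
  {"dx": 0, "dy": 0, "dz": -0.03, "twist": 0},
  {"dx": 0, "dy": 0, "dz": -0.04, "twist": 0},
  {"dx": 0, "dy": 0, "dz": -0.04, "twist": 0},
  {"dx": 0.02, "dy": 0.0045, "dz": 0, "twist": 0},
  {"dx": 0.03, "dy": 0.0065, "dz": 0, "twist": 0},
  {"dx": 0.03, "dy": 0.0065, "dz": 0, "twist": 0},
  {"dx": 0.03, "dy": 0.0065, "dz": 0, "twist": 0},
  {"dx": 0.03, "dy": 0.0065, "dz": 0, "twist": 0},
  {"dx": 0.03, "dy": 0.0065, "dz": 0, "twist": 0},
  {"dx": 0.03, "dy": 0.0065, "dz": 0, "twist": 0},
  {"dx": 0.0168, "dy": 0.004, "dz": 0, "twist": 0},
  {"dx": 0, "dy": 0, "dz": 0, "twist": -4.2},
  {"dx": 0, "dy": 0, "dz": 0, "twist": -4.2},
  {"dx": 0, "dy": 0, "dz": 0.015, "twist": 0},
  {"dx": 0, "dy": 0, "dz": 0, "twist": 0},
  {"dx": 0, "dy": 0, "dz": 0, "twist": 0},
  {"dx": 0, "dy": 0, "dz": 0, "twist": 0},
])

```text
time_s: 23.43
eef_pos: [486.0, 93.5, 151.9]
tool_rot: [180.0, 0.0, 94.8]
wrist_force: [0.8, 1.2, -0.3]
finger_gap: 13.4
gripper_force: 29.5
```

```bash
python3 m.py; python3 - <<'E'
from h import *
d=np.array([.0854,-.9963]);n=np.array([.9963,.0854])
for nm in ('scene','top'):
    c=capture(nm);P=cloud(c);x,y,z=np.moveaxis(P,-1,0);C=c['color'].astype(int);R,B=C[...,0],C[...,2]
    q=P[...,:2];s=q@d;t=q@n
    k=(abs(R-B)<30)&(R>90)&(z>100)&(z<132)&(abs(s+51.5)<40)&(abs(t-492)<40)
    if k.sum()>5:
        print(nm,'clip',k.sum(),'s',np.percentile(s[k],[2,50,98]).round(1),'t',np.percentile(t[k],[2,50,98]).round(1),'z',np.percentile(z[k],[2,50,98]).round(1))
    w=(R-B>40)&(R>150)&(z>65)&(z<85)
    for a,b in ((-170,-110),(10,100)):
        m=w&(s>a)&(s<b)&(abs(t-492)<20)
        print(nm,'rail t',np.percentile(t[m],[3,97]).round(1),np.percentile(t[m],[3,97]).mean().round(1))
    save(c,'place_'+nm,(230,170,350,260) if nm=='scene' else (210,190,330,280),6)
E
```

```text
scene slope 0.0018 z at fulcrum 75.1 head s 151.9 tail s -185.6
top slope 0.0006 z at fulcrum 74.3 head s 149.2 tail s -188.7
23.5333 tcp s -51.7 t 492.3 [486.1  93.5 152. ]
scene clip 96 s [-65.6 -56.5 -38.4] t [471.6 474.8 510.3] z [108.  119.4 130.5]
scene rail t [480.3 505.5] 492.9
scene rail t [476.5 501.9] 489.2Traceback (most recent call last):
  File "<stdin>", line 12, in <module>
    return _quantile_unchecked(
        a, q, axis, out, overwrite_input, method, keepdims, weights)
    return _ureduce(a,
                    func=_quantile_ureduce_func,
    ...<5 lines>...
                    overwrite_input=overwrite_input,
                    method=method)
    r = func(a, **kwargs)
    result = _quantile(arr,
                       quantiles=q,
    ...<2 lines>...
                       out=out,
                       weights=wgt)
    slices_having_nans = np.isnan(arr[-1, ...])
                                  ~~~^^^^^^^^^
IndexError: index -1 is out of bounds for axis 0 with size 0
```

View pics/place_scene.png

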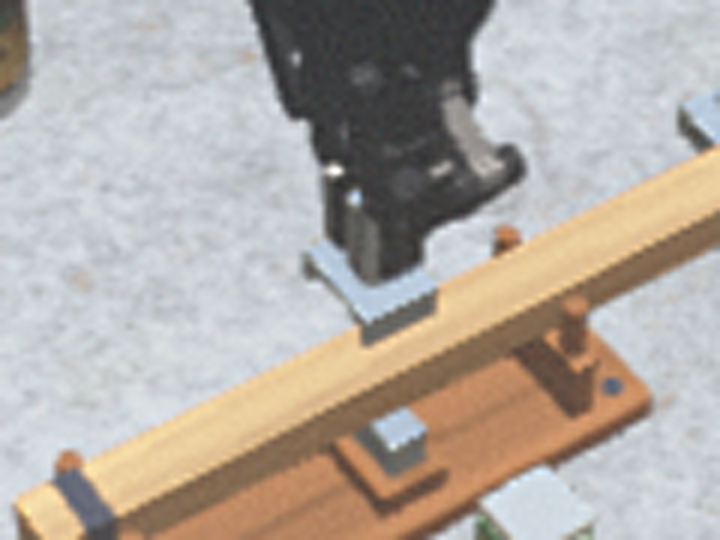

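In the scene crop the clip (370,300) hangs over the rail directly behind the fulcrum (400,430). Measured in the same camera frame, the clip's t is 491.0 against the rail's 491.2, and the rail has yawed about 1°. I correct the yaw and lower.

step_arm([
  {"dx": 0, "dy": 0, "dz": 0, "twist": 1.0},
  {"dx": 0, "dy": 0, "dz": 0.008, "twist": 0},
  {"dx": 0, "dy": 0, "dz": 0.008, "twist": 0},
  {"dx": 0, "dy": 0, "dz": 0.008, "twist": 0},
  {"dx": 0, "dy": 0, "dz": 0.002, "twist": 0},
  {"dx": 0, "dy": 0, "dz": 0.002, "twist": 0},
  {"dx": 0, "dy": 0, "dz": 0.001, "twist": 0},
  {"dx": 0, "dy": 0, "dz": 0.001, "twist": 0},
  {"dx": 0, "dy": 0, "dz": 0.001, "twist": 0},
  {"dx": 0, "dy": 0, "dz": 0, "twist": 0},
  {"dx": 0, "dy": 0, "dz": 0, "twist": 0},
])

```text
time_s: 24.55
eef_pos: [485.9, 93.6, 120.4]
tool_rot: [180.0, -0.0, 93.9]
wrist_force: [0.2, 0.5, 0.7]
finger_gap: 13.6
gripper_force: 29.5
```

```bash
python3 m.py; python3 - <<'E'
from h import *
d=np.array([.0854,-.9963]);n=np.array([.9963,.0854])
c=capture('scene');P=cloud(c);s=P[...,:2]@d;t=P[...,:2]@n;z=P[...,2];C=c['color'].astype(int);R,B=C[...,0],C[...,2]
k=(abs(R-B)<30)&(R>90)&(z>78)&(z<95)&(abs(s+51.5)<40)&(abs(t-492)<40)
print('clip',k.sum(),'s',np.percentile(s[k],[2,98]).round(1),'t',np.percentile(t[k],[2,98]).round(1))
w=(R-B>40)&(R>150)&(z>65)&(z<85)&(abs(t-492)<20)
for a,b in ((-170,-110),(10,100)):
    m=w&(s>a)&(s<b);print('rail t',np.percentile(t[m],[3,97]).mean().round(1))
save(c,'low',(230,170,350,260),6)
E
```

```text
scene slope 0.0021 z at fulcrum 75.1 head s 152.7 tail s -186.3
top slope 0.0006 z at fulcrum 74.2 head s 149.9 tail s -189.0
24.65 tcp s -51.7 t 492.1 [486.   93.6 120.5]
clip 70 s [-65.2 -37.2] t [471.1 509. ]
rail t 492.3
rail t 488.4
```

View pics/low.png

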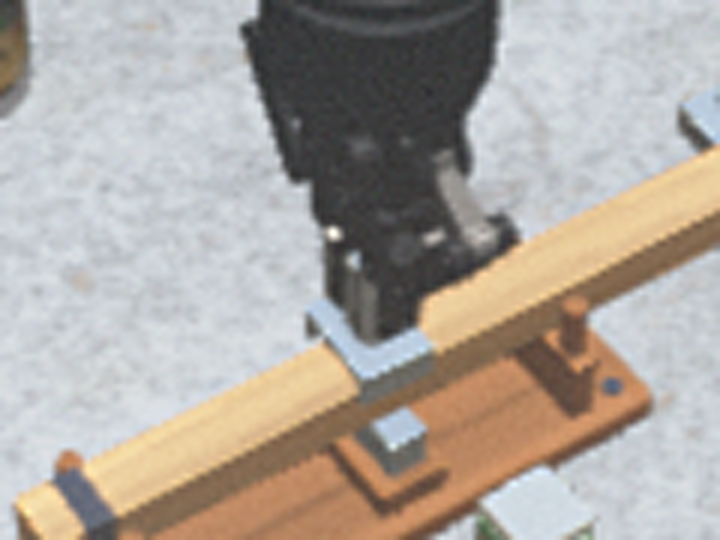

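The clip straddles the rail (crop (370,360)) with no contact force, and the rail is level. Lowering on at 1 mm per row.

step_arm([
  {"dx": 0, "dy": 0, "dz": 0.001, "twist": 0},
  {"dx": 0, "dy": 0, "dz": 0.001, "twist": 0},
  {"dx": 0, "dy": 0, "dz": 0.001, "twist": 0},
  {"dx": 0, "dy": 0, "dz": 0.001, "twist": 0},
  {"dx": 0, "dy": 0, "dz": 0.001, "twist": 0},
  {"dx": 0, "dy": 0, "dz": 0.001, "twist": 0},
  {"dx": 0, "dy": 0, "dz": 0, "twist": 0},
  {"dx": 0, "dy": 0, "dz": 0, "twist": 0},
])

```text
time_s: 25.37
eef_pos: [485.8, 93.6, 114.2]
tool_rot: [-180.0, -0.0, 93.9]
wrist_force: [-0.7, -1.1, -1.6]
finger_gap: 12.9
gripper_force: 29.5
```

step_arm([
  {"dx": 0, "dy": 0, "dz": 0.0005, "twist": 0},
  {"dx": 0, "dy": 0, "dz": 0.0005, "twist": 0},
  {"dx": 0, "dy": 0, "dz": 0.0005, "twist": 0},
  {"dx": 0, "dy": 0, "dz": 0, "twist": 0},
  {"dx": 0, "dy": 0, "dz": 0, "twist": 0},
])

```text
time_s: 25.78
eef_pos: [485.9, 93.6, 112.8]
tool_rot: [-180.0, -0.0, 93.9]
wrist_force: [-0.2, 0.8, -0.2]
finger_gap: 13.6
gripper_force: 29.5
```

```bash
python3 m.py; python3 - <<'E'
from h import *
c=capture('scene');P=cloud(c);x,y,z=np.moveaxis(P,-1,0);C=c['color'].astype(int)
R,B=C[...,0],C[...,2];k=(abs(R-B)<30)&(R>150)&(z>74)&(z<90)&(abs(x-480)<25)&(abs(y-93)<16)
print('plate top z',k.sum(),np.percentile(z[k],[25,50,75]).round(1)); save(c,'seat',(230,170,350,260),6)
E
```

```text
scene slope 0.0019 z at fulcrum 75.1 head s 151.6 tail s -185.8
top slope 0.0011 z at fulcrum 74.5 head s 149.7 tail s -188.6
25.8833 tcp s -51.8 t 492.1 [485.9  93.6 112.8]
plate top z 17 [80.2 81.8 83. ]
```

step_arm([
  {"dx": 0, "dy": 0, "dz": 0.0005, "twist": 0},
  {"dx": 0, "dy": 0, "dz": 0, "twist": 0},
  {"dx": 0, "dy": 0, "dz": 0.0005, "twist": 0},
  {"dx": 0, "dy": 0, "dz": 0, "twist": 0},
  {"dx": 0, "dy": 0, "dz": 0, "twist": 0},
])

```text
time_s: 26.35
eef_pos: [485.8, 93.6, 111.7]
tool_rot: [-180.0, -0.0, 93.9]
wrist_force: [-0.8, -0.2, -0.5]
finger_gap: 13.3
gripper_force: 29.5
```

step_arm([
  {"dx": 0, "dy": 0, "dz": 0.0003, "twist": 0},
  {"dx": 0, "dy": 0, "dz": 0, "twist": 0},
  {"dx": 0, "dy": 0, "dz": 0, "twist": 0},
])

```text
time_s: 26.6
eef_pos: [485.9, 93.6, 111.5]
tool_rot: [-180.0, -0.0, 93.9]
wrist_force: [-0.2, -0.5, -0.7]
finger_gap: 13.4
gripper_force: 29.5
```

step_arm([
  {"dx": 0, "dy": 0, "dz": 0.0003, "twist": 0},
  {"dx": 0, "dy": 0, "dz": 0, "twist": 0},
  {"dx": 0, "dy": 0, "dz": 0, "twist": 0},
])

```text
time_s: 26.85
eef_pos: [485.9, 93.6, 111.3]
tool_rot: [180.0, -0.0, 93.9]
wrist_force: [-0.8, -0.8, 2.9]
finger_gap: 12.9
gripper_force: 29.9
```

step_arm([
  {"dx": 0, "dy": 0, "dz": 0.0003, "twist": 0},
  {"dx": 0, "dy": 0, "dz": 0, "twist": 0},
  {"dx": 0, "dy": 0, "dz": 0, "twist": 0},
])

```text
time_s: 27.1
eef_pos: [486.0, 93.7, 111.3]
tool_rot: [180.0, 0.0, 93.9]
wrist_force: [-2.9, -0.8, 10.4]
finger_gap: 13.5
gripper_force: 31.0
```

Plate is down (10 N). I ease off 0.3 mm and release.

step_arm([
  {"dx": 0, "dy": 0, "dz": -0.0003, "twist": 0},
  {"dx": 0, "dy": 0, "dz": 0, "twist": 0},
  {"dx": 0, "dy": 0, "dz": 0, "twist": 0},
])

```text
time_s: 27.35
eef_pos: [485.9, 93.6, 111.3]
tool_rot: [180.0, -0.0, 93.9]
wrist_force: [-1.7, -0.9, 5.6]
finger_gap: 13.8
gripper_force: 30.2
```

step_arm([
  {"dx": 0, "dy": 0, "dz": 0, "twist": 0},
  {"dx": 0, "dy": 0, "dz": 0, "twist": 0},
  {"dx": 0, "dy": 0, "dz": 0, "twist": 0},
  {"dx": 0, "dy": 0, "dz": 0, "twist": 0},
  {"dx": 0, "dy": 0, "dz": 0, "twist": 0},
  {"dx": 0, "dy": 0, "dz": 0, "twist": 0},
], gripper=0.1)

```text
time_s: 27.85
eef_pos: [485.8, 93.6, 111.2]
tool_rot: [-180.0, -0.0, 93.9]
wrist_force: [-0.4, -0.5, -0.7]
finger_gap: 38.3
gripper_force: 0.0
```

```bash
python3 m.py
```

```text
scene slope 0.0012 z at fulcrum 75.1 head s 150.9 tail s -185.8
top slope 0.0006 z at fulcrum 74.5 head s 149.1 tail s -189.2
27.95 tcp s -51.7 t 492.0 [485.9  93.6 111.2]
```

Still level. I withdraw straight up, then clear to the side.

step_arm([
  {"dx": 0, "dy": 0, "dz": -0.005, "twist": 0},
  {"dx": 0, "dy": 0, "dz": -0.015, "twist": 0},
  {"dx": 0, "dy": 0, "dz": -0.03, "twist": 0},
  {"dx": 0, "dy": 0, "dz": -0.04, "twist": 0},
  {"dx": 0, "dy": 0, "dz": -0.04, "twist": 0},
  {"dx": -0.03, "dy": 0, "dz": 0, "twist": 0},
  {"dx": -0.035, "dy": 0, "dz": 0, "twist": 0},
  {"dx": -0.035, "dy": 0, "dz": 0, "twist": 0},
  {"dx": -0.035, "dy": 0, "dz": 0, "twist": 0},
  {"dx": -0.035, "dy": 0, "dz": 0, "twist": 0},
  {"dx": -0.035, "dy": 0, "dz": 0, "twist": 0},
  {"dx": 0, "dy": 0, "dz": 0, "twist": 0},
  {"dx": 0, "dy": 0, "dz": 0, "twist": 0},
  {"dx": 0, "dy": 0, "dz": 0, "twist": 0},
])

```text
time_s: 29.12
eef_pos: [499.6, -110.5, 241.4]
tool_rot: [180.0, -0.0, 93.9]
wrist_force: [-0.2, -0.1, 0.5]
finger_gap: 38.4
gripper_force: 0.0
```

```bash
python3 m.py; python3 - <<'E'
from h import *
d=np.array([.0854,-.9963]);n=np.array([.9963,.0854])
for nm in ('scene','top'):
    c=capture(nm);P=cloud(c);s=P[...,:2]@d;t=P[...,:2]@n;z=P[...,2];C=c['color'].astype(int);R,B=C[...,0],C[...,2]
    k=(abs(R-B)<30)&(z>76)&(z<84)&(abs(s+51.5)<30)&(abs(t-492)<30)
    print(nm,'plate',k.sum(),'s',np.percentile(s[k],[2,98]).round(1),'t',np.percentile(t[k],[2,98]).round(1),'z',np.median(z[k]).round(1))
    k=(z>108)&(z<120)&(abs(s+51.5)<30)&(abs(t-492)<30);print(' lug top',k.sum(),s[k].mean().round(1),t[k].mean().round(1),np.median(z[k]).round(1))
    if nm=='scene': save(c,'final',(200,150,360,270),5)
E
```

```text
scene slope 0.0008 z at fulcrum 75.3 head s 151.9 tail s -185.8
top slope -0.0018 z at fulcrum 74.7 head s 148.3 tail s -187.5
29.2167 tcp s 152.1 t 488.5 [ 499.7 -109.8  241.4]
scene plate 62 s [-65.1 -35.9] t [471.3 511.1] z 80.1
 lug top 51 -50.7 490.2 114.4
top plate 211 s [-67.3 -38.8] t [474.3 511.7] z 79.8
 lug top 48 -52.8 492.6 113.9
```

View pics/final.png

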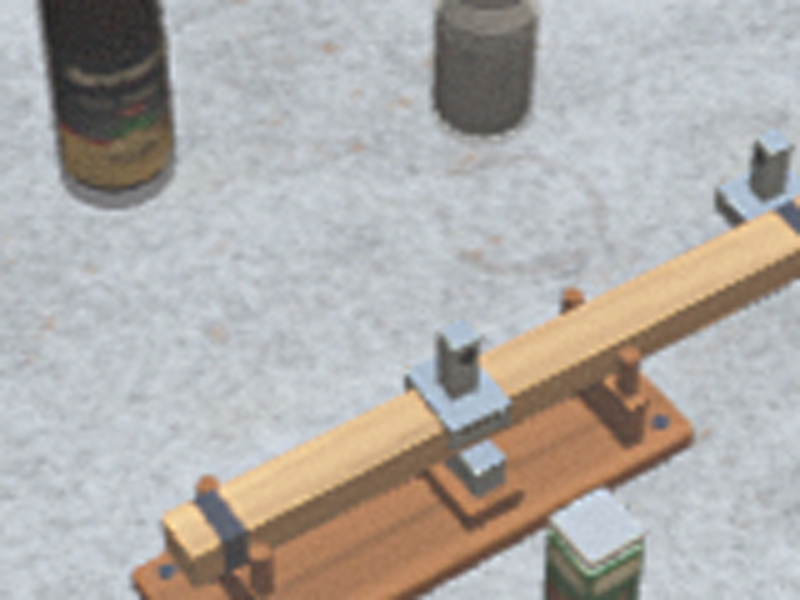

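The clip sits fully down astride the level rail at (460,390), squarely above the fulcrum at (480,470). The lug top measures about 114 mm and the offset along the rail is under 1.5 mm.

```bash
python3 -c "
from rig import ticket
print(ticket.job_done())"
```

```text
the job is handed in; nothing more can be done
None
```

The job is handed in at about 29 s: by my measurements the rail lies level on the fulcrum by itself, the clip sits fully down astride it within about 1.5 mm of the fulcrum's centre, and no bystander was touched; the hand-in gave no verdict.

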